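# Fetch the square tube adapter from the tip-out bin

### The job

Get the square tube adapter ready for the next centrifuge run: pull the bin by its steel bar and tip it fully forward out of its hood, then take the square adapter from the back of the bin and lower it into the shallow steel tray without dropping it from a height. Leave the round adapter in the bin; the bin may stay tipped.

Things in the scene. Friction and masses are not known exactly. Their poses are not given: they have to be found in the camera images.
- bin (a joint): Tilt of the white tip-out bin, rad: 0 upright under its hood (start), 0.9 fully forward at its stop. Bin 152 mm deep, 233 wide, front wall 95 high, back wall 20, walls 4. Stiff pivot at its lower front edge, 22 mm above the bench: it stays where left; pulling the bar takes 5-10 N. A divider 30 mm high, 85-88 mm behind the front face, makes the back compartment; on tipping, the adapters slide onto it.
- housing: Fixed white housing of the bin, 185 x 262 mm; origin under it on the bench, 80 mm behind the front face of the upright bin and midway across; x to its back, y along its width, z up. A clear hood (top 164 mm, underside 156 mm above the bench) begins 95 mm behind the bin's front face and covers the back compartment while the bin is upright.
- bar (a point): Middle of the bin's steel pull bar: round, 10 mm thick, 100 mm long, level, 30 mm out from the bin's front face, 132 mm above the bench when upright. Axes turn with the bin: y along the bar; upright, x is level towards the bin's back, z up. In these axes the pivot line is at x = +30, z = -110 mm, parallel to y. Tipping forward swings the bar towards -x and down.
- square_mid (a point): Centre of the wanted square adapter: grey plastic block 34 x 34 mm, 56 tall, about 60 g, dark round bore in its top, standing in the back compartment left or right of the middle. z along its height, x and y square to its sides; y within 15 degrees of the bar's line. With the bin tipped it leans forward with it; its two y sides stay upright and free, 35 mm of room or more beside each.
- round_mid (a point): Centre of the round adapter, 34 mm in diameter and 56 mm tall, same grey plastic and bore, z along its height, standing in the same back compartment on the other side of the middle. It stays in the bin.
- tray_in (a point): Centre of the inner floor of the fixed shallow steel tray, 3 mm above the bench; outside 160 mm (x) by 200 mm (y), rim 22 mm above the bench, walls 3 mm. x and y along its sides, z up.

How it is judged:
On the way:
1. the bin is tipped fully forward (at least 0.75 rad) with both adapters still in it (value of joint bin above 0.75 rad and distance between each of square_mid, round_mid and bar below 0.2 m), for 0.2 s.
At the end, for the whole second after the job is handed in: The square adapter is at rest in the steel tray, standing or lying: its centre within the tray's inner walls and less than 40 mm above the tray's floor. The round adapter is still in the bin. The bin may be at any tilt (x of square_mid in the frame of tray_in between -0.077 and 0.077 m and y of square_mid in the frame of tray_in between -0.097 and 0.097 m and z of square_mid in the frame of tray_in below 0.04 m and linear speed of square below 0.03 m/s and x of round_mid in the frame of bar between 0.03 and 0.18 m and y of round_mid in the frame of bar between -0.113 and 0.113 m and z of round_mid in the frame of bar between -0.11 and -0.03 m); the robot touches nothing.
It fails at once if the square adapter is dropped into the tray (faster than 0.8 m/s when below 60 mm) (height (world z) of square_mid below 0.06 m and linear speed of square above 0.8 m/s).
It also fails if it takes over 54 s, if anything falls off the work surface, if the arm or the gripper's body presses on something with over 40 N, if the wrist force passes 120 N, or if a joint passes its speed limit or range.

### The arm

A 6-joint arm with a two-finger parallel gripper is mounted at the origin on the work surface. World frame = base frame: x ahead of the robot, y to its left, z up, the work surface at z = 0. Lengths are in m, angles in rad, forces in N, time in s.
With the tool pointing down it reaches from about 0.25 to 0.775 m from the base axis. Payload 4 kg.
Tool frame: the origin (TCP) lies on the centre line of the jaws, within the pads' length; the fingertips stand 17 mm ahead of it and the grasp point (between the pads) lies 2 mm behind it; z points along the fingers, y is the line along which they close (so a half turn about z gives the same grasp; the last joint's range is limited). The gripper opens to 94 mm and grips with 3 to 60 N. Pads are 16 mm wide; open, the fingers measure 119 mm over their backs; the gripper's body (75 mm by 177 mm) begins 78 mm behind the grasp point.
Start: joints at [1.019, 0.087, 1.371, -0, 1.684, -0.103], TCP at [0.239, 0.496, 0.223] pointing down, gripper open.
Joint ranges: [-3.1, 3.1], [-0.76, 2.03], [0.27, 2.55], [-1.08, 4.22], [0.17, 2.65], [-2.57, 2.57]. Speed limits (rad/s): [2.79, 2.79, 3.14, 3.14, 3.14, 3.14].

### API

Orientations are given as [roll, pitch, yaw] about the fixed x, y, z axes, in that order (R = Rz(yaw) Ry(pitch) Rx(roll)).
In Python, from bench import robot gives the robot as it stands.
- The arm moves only by the tool servo_tool, never from a script. Its argument "plan" is a list of rows, each a list of 7 numbers: the shift along the tool's x, y, z normalised to -1 to 1, where 1 is 0.1 m, then the turn, a rotation vector about the tool's x, y, z normalised to -1 to 1, where 1 is pi/2 rad, then the finger opening in mm, from 0 to 94. In form: [[x, y, z, ax, ay, az, gripper], ...]. A call has 1 to 12 rows; each row is the pose to reach, as a shift and turn from the pose commanded when the call began, along the tool's axes at that moment; what a row does not reach only later rows make up. A row lasts 1/12 s, in which the tool goes at most 41.7 mm and 7.16 degrees, less where a joint would pass 70% of its speed; a pose out of reach is approached as far as the arm can. A call with a number of a shift or a turn outside -1 to 1 is refused whole. A call with a gripper value outside its range is refused whole. The fingers move at their own pace and stop on an object; the grip force is fixed at half the most. Time passes only in rows, so rows that repeat a pose let the fingers close. It gives the time, the measured TCP pose, the force, the opening and the grip force at its end, in the units of the state.
- robot.get_obs(): the state, without advancing time (a new reading comes with each control period).
- robot.snapshot(name): name is "side" or "top" or "wrist"; returns the picture (384x512x3 uint8, red, green, blue); there is no depth.
- robot.camera_params(name): a dict with "camera_matrix" (3x3 intrinsics, pixels), "rvec" (rotation vector, rad) and "tvec" (3), from world to camera coordinates, as OpenCV has them; the wrist camera has in their place "tool_from_camera" (4x4, takes a point from camera to tool coordinates, whose origin is the TCP and whose axes are the flange's). Camera axes: x right, y down, z forward; pixel columns grow to the right and rows downward; lengths in m; the calibration is good to about 2 mm. The wrist camera is an equidistant fisheye: a pixel r from the principal point sees the ray r / f radians off the axis. A picture is of the moment at which its call begins: read the wrist's pose just before it. camera_params takes no time and is no camera call.
- robot.close_job(): hands the job in; it is judged then, once.
Trained networks look in the newest picture that a camera, given by its name, has taken for a name from the list of things; names that differ only in an ending like _2 or _b are one class to them, and where a whole thing is asked for, a point or a joint stands for the part that bears it (a point fixed in the world has none). Each returns a list of dicts, best first, with "conf" (0 to 1); they miss things now and then, are a little off and sometimes report something else, mostly with a low value. They report only what shows in the picture. A call takes as long as a camera call.
- robot.find_in(thing, camera): "extent" ([centre column, centre row, width, height] in pixels, round what is visible of it).
The state is a dict: "time": time; "joint_positions": joint angles; "qvel": joint speeds; "joint_torque": joint torques, N m; "tool_pos": TCP position; "ee_rot": TCP orientation; "wrist_force": force on the tool from outside, world axes, zero at the start; "wrist_torque": the same for the moment, N m; "width": finger opening in m; "finger_force": force on a finger pad.
Only numpy, scipy, OpenCV 4.12 (cv2) and the standard library are available. Lean on these libraries where they do the work, as an engineer would, in place of code of your own. Each camera call takes 0.05 s, during which the arm holds its last target. There are 200 camera calls.

## Working session

There is one attempt and no reset: what is moved stays moved. The work goes in short steps, Python scripts to look and compute and a tool call to move; the robot and the scene stay as the last step left them, time stands still between calls to the robot, and variables do not carry over. Pictures are saved under pics/ and viewed, at most 10 in all, crops included, and the job is handed in when it is done.

Besides the shell and the picture viewer there is one more tool, called after ">>>" as name([rows], argument=value, ...), one row to a line, values as JSON. servo_tool: Moves the arm, as the interface text tells. Scaled input: -1 to 1 covers 0.1 m each way for a shift and pi/2 rad each way for a turn. Its arguments: {"type":"object","properties":{"plan":{"type":"array","items":{"type":"array","items":{"type":"number"}}}},"required":["plan"]}

```bash
mkdir -p pics; python3 - <<'E'
from bench import robot
import cv2, numpy as np
print(robot.get_obs())
ims=[]
for c in ("side","top","wrist"):
    im=robot.snapshot(c); cv2.imwrite(f"pics/{c}0.png",im[:,:,::-1])
    p=robot.camera_params(c); print(c,{k:np.round(v,4).tolist() for k,v in p.items()})
    ims.append(im)
    for t in ("bin","housing","bar","square_mid","round_mid","tray_in"):
        try: print(c,t,[(np.round(d["extent"],1).tolist(),round(d["conf"],2)) for d in robot.find_in(t,c)][:3])
        except Exception as e: print(c,t,e)
E
```

```text
{'time': 0.0, 'joint_positions': array([ 1.01891183e+00,  8.79661066e-02,  1.37224742e+00, -2.03303067e-07,
        1.68358925e+00, -1.03120459e-01]), 'qvel': array([ 6.23986243e-05, -3.13983084e-04, -5.67573700e-04, -1.28294180e-03,
       -2.64207030e-03,  6.52000407e-04]), 'joint_torque': array([-4.06255663e-05, -3.40173733e+01, -3.02430582e+01,  7.17505161e-02,
        3.27609479e-02, -1.97909148e-04]), 'tool_pos': array([0.23836508, 0.49509896, 0.22130153]), 'ee_rot': array([-3.13939425e+00, -2.27303904e-04,  2.69282834e+00]), 'wrist_force': array([-1.07199541, -0.95700252,  0.46415058]), 'wrist_torque': array([ 0.07560849,  0.02648419, -0.00365645]), 'finger_force': 0.0, 'width': 0.09405182164348919}
side {'camera_matrix': [[496.415, 0.0, 250.6392], [0.0, 496.415, 195.4887], [0.0, 0.0, 1.0]], 'rvec': [2.4025, -0.2646, 0.1218], 'tvec': [-0.554, 0.2134, 0.8963]}
side bin [([295.0, 288.5, 117.6, 142.4], 0.92)]
side housing [([323.6, 278.3, 171.9, 198.8], 0.76)]
side bar [([294.7, 289.9, 113.2, 142.1], 0.91)]
side square_mid [([336.6, 302.3, 31.1, 35.0], 0.64)]
side round_mid [([31
[... 326 characters left out ...]
op housing [([332.1, 145.4, 158.1, 127.9], 0.8)]
top bar [([331.4, 146.4, 152.1, 124.2], 0.74), ([330.4, 168.2, 133.3, 77.8], 0.59)]
top square_mid [([343.6, 140.1, 25.8, 9.3], 0.61), ([329.1, 145.7, 153.1, 127.8], 0.54)]
top round_mid [([299.2, 144.7, 13.6, 12.6], 0.52)]
top tray_in [([145.8, 219.8, 111.3, 95.5], 0.72)]
wrist {'camera_matrix': [[297.3186, 0.0, 259.7045], [0.0, 297.3186, 192.9459], [0.0, 0.0, 1.0]], 'tool_from_camera': [[-0.0012, -0.974, -0.2268, 0.0656], [1.0, -0.0008, -0.0019, 0.0009], [0.0017, -0.2268, 0.9739, -0.1612], [0.0, 0.0, 0.0, 1.0]]}
wrist bin []
wrist housing []
wrist bar []
wrist square_mid []
wrist round_mid []
wrist tray_in [([227.2, 334.5, 13.0, 4.7], 0.63)]
```

```bash
python3 -c "
import cv2
a=cv2.imread('pics/side0.png');b=cv2.imread('pics/top0.png')
cv2.imwrite('pics/st0.png',cv2.resize(cv2.vconcat([a,b]),None,fx=.78,fy=.78))"; ls
```

```text
pics
```

View pics/side0.png

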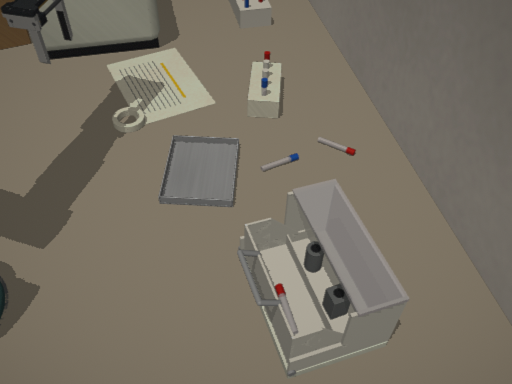

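View pics/top0.png

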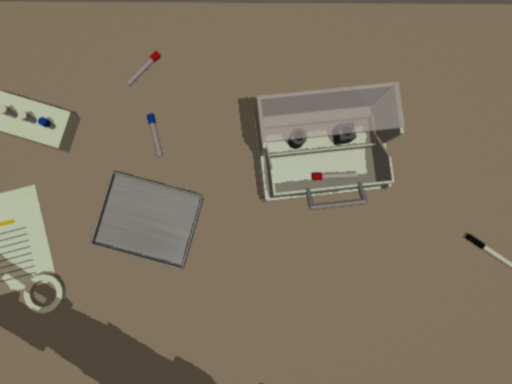

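```bash
cat > h.py <<'E'
import numpy as np, cv2, json
from bench import robot
from scipy.spatial.transform import Rotation as Ro
def ray(c,uv):
    p=robot.camera_params(c);R=cv2.Rodrigues(np.array(p["rvec"],float))[0];t=np.array(p["tvec"],float).ravel()
    d=R.T@np.linalg.inv(np.array(p["camera_matrix"]))@np.array([*uv,1.]);return -R.T@t,d
def onz(c,uv,z):
    o,d=ray(c,uv);return o+d*(z-o[2])/d[2]
def proj(c,X):
    p=robot.camera_params(c)
    return cv2.projectPoints(np.array(X,float).reshape(-1,3),np.array(p["rvec"],float),np.array(p["tvec"],float),np.array(p["camera_matrix"],float),None)[0].reshape(-1,2)
def tri(a,b):
    (o1,d1),(o2,d2)=ray("side",a),ray("top",b)
    s=np.linalg.lstsq(np.c_[d1,-d2],o2-o1,rcond=None)[0];P,Q=o1+d1*s[0],o2+d2*s[1]
    return (P+Q)/2,np.linalg.norm(P-Q)
def tool():
    o=robot.get_obs();return np.array(o["tool_pos"]),Ro.from_euler("xyz",o["ee_rot"]),o
E
python3 - <<'E'
from h import *
np.set_printoptions(precision=4,suppress=True)
for c,pts in (("top",[(310,207),(366,204)]),("side",[(240,252),(262,302)])):
    for p in pts: print("bar",c,onz(c,p,.132))
for c,pts in (("top",[(116,172),(203,195),(184,266),(94,241)]),("side",[(175,137),(239,139),(235,203),(162,201)])):
    P=np.array([onz(c,p,.022) for p in pts]); print("tray",c,P,P.mean(0))
# grey-enlarged crop of bin in both
a=cv2.imread("pics/side0.png")[180:380,225:405];b=cv2.imread("pics/top0.png")[80:220,250:410]
a=cv2.resize(a,(540,600),interpolation=cv2.INTER_CUBIC)[:, :400];
cv2.imwrite("pics/cropside.png",cv2.resize(cv2.imread("pics/side0.png")[180:380,225:405],(540,600),interpolation=cv2.INTER_CUBIC))
cv2.imwrite("pics/croptop.png",cv2.resize(b,(640,560),interpolation=cv2.INTER_CUBIC))
E
```

```text
bar top [ 0.5316 -0.0695  0.132 ]
bar top [ 0.5365 -0.1747  0.132 ]
bar side [ 0.5314 -0.0725  0.132 ]
bar side [ 0.5451 -0.1724  0.132 ]
tray top [[0.6118 0.323  0.022 ]
 [0.562  0.1392 0.022 ]
 [0.4134 0.1786 0.022 ]
 [0.4669 0.3662 0.022 ]] [0.5135 0.2517 0.022 ]
tray side [[0.4656 0.3643 0.022 ]
 [0.6141 0.3257 0.022 ]
 [0.5637 0.1294 0.022 ]
 [0.4134 0.1675 0.022 ]] [0.5142 0.2467 0.022 ]
```

View pics/croptop.png

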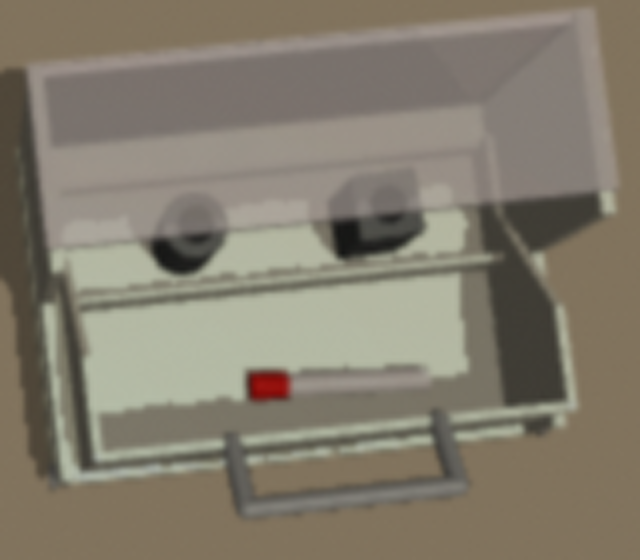

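View pics/cropside.png

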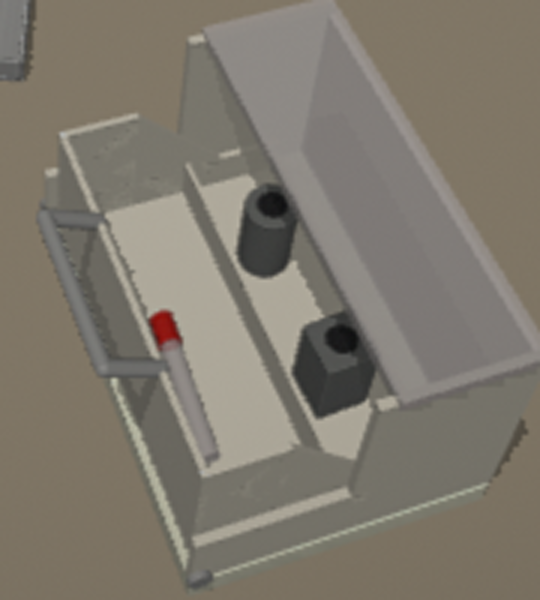

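```bash
cat >> h.py <<'E'
from scipy.optimize import least_squares
np.set_printoptions(precision=4,suppress=True)
def delta(pt,Rt,p=None,R=None):
    """shift/turn in normalised tool units from (measured) pose to target"""
    if p is None: p,R,_=tool()
    return np.round(np.r_[R.inv().apply(np.array(pt)-p)/.1,(R.inv()*Rt).as_rotvec()/(np.pi/2)],3)
def frame(y,x):
    """tool rotation from approx y axis (closing) and z axis (approach)"""
    z=np.array(x,float);z/=np.linalg.norm(z);y=np.array(y,float);y-=z*(y@z);y/=np.linalg.norm(y)
    return Ro.from_matrix(np.c_[np.cross(y,z),y,z])
E
python3 - <<'E'
from h import *
obs=[((-.11,.045,.132),"top",(310.75,207)),((-.11,-.05,.132),"top",(365.75,202)),
((-.11,.05,.132),"side",(239.5,251.5)),((-.11,-.05,.132),"side",(260,303)),
((.015,.131,.164),"top",(261.25,141.75)),((.015,-.131,.164),"top",(404.25,127.5)),
((.015,.131,.164),"side",(293.3,190)),((.015,-.131,.164),"side",(360.7,315))]
obs[0]=((-.11,.05,.132),"top",(310.75,207))
def T(q,L): c,s=np.cos(q[2]),np.sin(q[2]);return np.array([q[0]+c*L[0]-s*L[1],q[1]+s*L[0]+c*L[1],L[2]])
f=lambda q:np.concatenate([proj(c,T(q,L))[0]-uv for L,c,uv in obs])
r=least_squares(f,[.64,-.11,.1],loss="soft_l1");q=r.x;print("housing",q,"\n",f(q).reshape(-1,2))
print("bar",T(q,(-.11,0,.132)))
for n,a,b in (("sq",(339,292.3),(347,130.75)),("rd",(316,248.3),(299.25,136.25))):
    P,e=tri(a,b);c,s=np.cos(q[2]),np.sin(q[2]);d=P-[q[0],q[1],0];print(n,P,e,"local",c*d[0]+s*d[1],-s*d[0]+c*d[1])
bar=T(q,(-.11,0,.132));Rt=frame([np.cos(q[2]),np.sin(q[2]),0],[0,0,-1])
p,R,o=tool();print(o["time"],p,"to above bar",delta(bar+[0,0,.09],Rt,p,R))
E
```

```text
housing [ 0.6462 -0.1117  0.0996] 
 [[ 1.0491 -0.1158]
 [-1.0521 -0.7683]
 [ 0.766   0.6688]
 [-0.0847 -0.5872]
 [ 0.9598  0.1632]
 [ 0.9484 -0.0374]
 [-0.4907 -1.2115]
 [-1.2051 -0.4301]]
bar [ 0.5367 -0.1227  0.132 ]
sq [ 0.686  -0.1555  0.0823] 0.000589472894609775 local 0.03524113973760461 -0.04748065620460215
rd [ 0.6757 -0.059   0.0814] 0.0005379729285557854 local 0.03459675552129702 0.04953769121916402
1.05 [0.2386 0.4956 0.2225] to above bar [-5.368 -4.276  0.005  0.    -0.     0.651]
```

>>> servo_tool([
  [-0.9,-0.71,0.0,0,0,0,24],
  [-0.9,-0.71,0.0,0,0,0,24],
  [-0.9,-0.71,0.0,0,0,0,24],
  [-0.9,-0.71,0.0,0,0,0,24],
])

```text
time: 1.38
tool_pos: [0.2909, 0.3888, 0.2229]
ee_rot: [-3.141, 0.002, 2.688]
wrist_force: [0.1, 1.1, -0.3]
width: 0.0706
finger_force: 0.0
```

>>> servo_tool([
  [-0.9,-0.71,0.0,0,0,0,24],
  [-0.9,-0.71,0.0,0,0,0,24],
  [-0.9,-0.71,0.0,0,0,0,24],
  [-0.9,-0.71,0.0,0,0,0,24],
])

```text
time: 1.72
tool_pos: [0.3411, 0.2862, 0.2228]
ee_rot: [-3.141, 0.002, 2.687]
wrist_force: [0.7, 0.1, 0.3]
width: 0.0442
finger_force: 0.0
```

>>> servo_tool([
  [-0.9,-0.71,0.0,0,0,0,24],
  [-0.9,-0.71,0.0,0,0,0,24],
  [-0.9,-0.71,0.0,0,0,0,24],
  [-0.9,-0.71,0.0,0,0,0,24],
])

```text
time: 2.05
tool_pos: [0.3914, 0.1836, 0.2225]
ee_rot: [-3.141, 0.002, 2.687]
wrist_force: [-1.0, 1.2, 0.4]
width: 0.0244
finger_force: 0.0
```

>>> servo_tool([
  [-0.9,-0.71,0.0,0,0,0,24],
  [-0.9,-0.71,0.0,0,0,0,24],
  [-0.9,-0.71,0.0,0,0,0,24],
  [-0.9,-0.71,0.0,0,0,0,24],
])

```text
time: 2.38
tool_pos: [0.4417, 0.0809, 0.2222]
ee_rot: [-3.141, 0.001, 2.688]
wrist_force: [0.3, -0.0, -0.6]
width: 0.024
finger_force: 0.0
```

>>> servo_tool([
  [-0.9,-0.71,0.0,0,0,0,24],
  [-0.9,-0.71,0.0,0,0,0,24],
  [-0.9,-0.71,0.0,0,0,0,24],
  [-0.9,-0.71,0.0,0,0,0,24],
])

```text
time: 2.72
tool_pos: [0.492, -0.0217, 0.2218]
ee_rot: [-3.141, 0.0, 2.689]
wrist_force: [-0.3, 0.7, -0.1]
width: 0.0238
finger_force: 0.0
```

>>> servo_tool([
  [-0.87,-0.73,0.0,0,0,0.65,24],
  [-0.87,-0.73,0.0,0,0,0.65,24],
  [-0.87,-0.73,0.0,0,0,0.65,24],
  [-0.87,-0.73,0.0,0,0,0.65,24],
  [-0.87,-0.73,0.0,0,0,0.65,24],
  [-0.87,-0.73,0.0,0,0,0.65,24],
  [-0.87,-0.73,0.0,0,0,0.65,24],
  [-0.87,-0.73,0.0,0,0,0.65,24],
  [-0.87,-0.73,0.0,0,0,0.65,24],
  [-0.87,-0.73,0.0,0,0,0.65,24],
  [-0.87,-0.73,0.0,0,0,0.65,24],
])

```text
time: 3.63
tool_pos: [0.537, -0.1215, 0.2225]
ee_rot: [3.141, -0.001, 1.676]
wrist_force: [0.1, 0.3, 0.0]
width: 0.024
finger_force: 0.0
```

>>> servo_tool([
  [0,0,0.3,0,0,0,24],
  [0,0,0.6,0,0,0,24],
  [0,0,0.75,0,0,0,24],
  [0,0,0.85,0,0,0,24],
  [0,0,0.92,0,0,0,24],
  [0,0,0.92,0,0,0,24],
  [0,0,0.92,0,0,0,24],
])

```text
time: 4.22
tool_pos: [0.5373, -0.123, 0.1313]
ee_rot: [3.14, 0.0, 1.672]
wrist_force: [-0.1, 1.0, 0.5]
width: 0.024
finger_force: 0.0
```

>>> servo_tool([
  [0,0,0,0,0,0,2],
  [0,0,0,0,0,0,2],
  [0,0,0,0,0,0,2],
  [0,0,0,0,0,0,2],
  [0,0,0,0,0,0,2],
  [0,0,0,0,0,0,2],
])

```text
time: 4.72
tool_pos: [0.536, -0.1235, 0.132]
ee_rot: [-3.14, 0.001, 1.672]
wrist_force: [-5.4, -0.7, 5.6]
width: 0.0094
finger_force: 30.0
```

>>> servo_tool([
  [0,-0.048,0.015,-0.029,0,0,2],
  [0,-0.098,0.031,-0.057,0,0,2],
  [0,-0.145,0.051,-0.086,0,0,2],
  [0,-0.192,0.072,-0.115,0,0,2],
  [0,-0.238,0.095,-0.143,0,0,2],
  [0,-0.283,0.12,-0.172,0,0,2],
  [0,-0.326,0.147,-0.2,0,0,2],
  [0,-0.368,0.176,-0.229,0,0,2],
  [0,-0.409,0.207,-0.258,0,0,2],
  [0,-0.449,0.24,-0.287,0,0,2],
])

```text
time: 5.55
tool_pos: [0.495, -0.1278, 0.1109]
ee_rot: [2.679, 0.002, 1.672]
wrist_force: [0.9, 4.0, 6.5]
width: 0.0092
finger_force: 30.0
```

>>> servo_tool([
  [0,-0.048,0.015,-0.029,0,0,2],
  [0,-0.098,0.031,-0.057,0,0,2],
  [0,-0.145,0.051,-0.086,0,0,2],
  [0,-0.192,0.072,-0.115,0,0,2],
  [0,-0.238,0.095,-0.143,0,0,2],
  [0,-0.283,0.12,-0.172,0,0,2],
  [0,-0.326,0.147,-0.2,0,0,2],
  [0,-0.368,0.176,-0.229,0,0,2],
  [0,-0.409,0.207,-0.258,0,0,2],
  [0,-0.44,0.233,-0.28,0,0,2],
  [0,-0.44,0.233,-0.28,0,0,2],
  [0,-0.44,0.233,-0.28,0,0,2],
])

```text
time: 6.55
tool_pos: [0.462, -0.1311, 0.0666]
ee_rot: [2.251, 0.002, 1.672]
wrist_force: [-23.9, 0.9, 11.9]
width: 0.0087
finger_force: 30.0
```

```bash
python3 - <<'E'
from h import *
print(tool())
for c in ("side","top"):
    im=robot.snapshot(c); cv2.imwrite(f"pics/{c}1.png",im[:,:,::-1])
    for t in ("square_mid","round_mid","bin"): print(c,t,[(np.round(d["extent"],1).tolist(),round(d["conf"],2)) for d in robot.find_in(t,c)][:3])
a=cv2.imread("pics/side1.png")[180:380,205:405];b=cv2.imread("pics/top1.png")[80:230,250:410]
cv2.imwrite("pics/c1.png",np.hstack([cv2.resize(a,(400,400)),cv2.resize(b,(400,400))]))
E
```

```text
(array([ 0.462 , -0.1311,  0.0666]), Rotation.from_matrix(array([[-0.1008,  0.6259,  0.7734],
                            [ 0.9949,  0.0649,  0.0771],
                            [-0.0019,  0.7772, -0.6292]])), {'time': 6.55, 'joint_positions': array([-0.8773, -0.3792,  2.3637,  1.0136,  0.8615, -1.56  ]), 'qvel': array([ 0.0096,  0.0009, -0.0096, -0.0226, -0.0016,  0.006 ]), 'joint_torque': array([  2.5513,  -7.0463, -27.1467,   3.7729,  -1.0474,   0.0232]), 'tool_pos': array([ 0.462 , -0.1311,  0.0666]), 'ee_rot': array([2.2514, 0.0019, 1.6717]), 'wrist_force': array([-23.926 ,   0.8973,  11.8517]), 'wrist_torque': array([0.1835, 1.3499, 0.4485]), 'finger_force': 30.001758635044098, 'width': 0.008685152301141762})
side square_mid [([298.4, 293.8, 45.9, 33.5], 0.79), ([305.2, 278.4, 209.9, 200.6], 0.26)]
side round_mid [([277.2, 245.7, 39.5, 20.8], 0.95)]
side bin [([272.6, 282.4, 152.3, 165.6], 0.92)]
top square_mid [([360.1, 165.8, 31.5, 34.7], 0.55)]
top round_mid []
top bin [([333.9, 188.2, 128.6, 115.4], 0.83)]
```

View pics/c1.png

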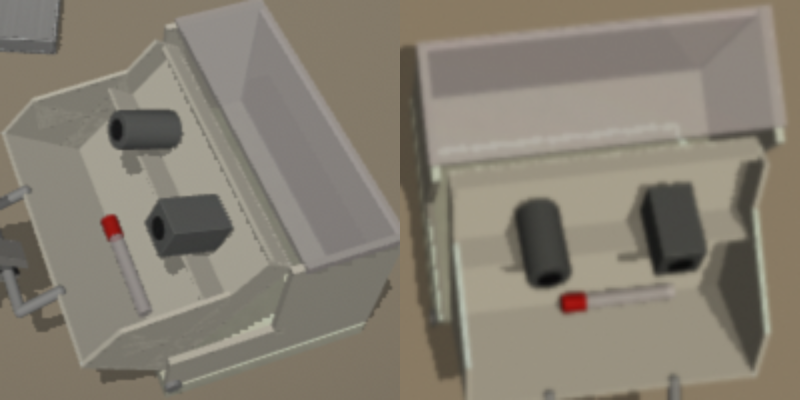

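```bash
cat >> h.py <<'E'
Q=np.array([.6462,-.1117,.0996])
RH=Ro.from_euler("z",Q[2])
def binpose(th):
    """R,t: bin coords (pivot origin, x back, y left, z up) -> world"""
    R=RH*Ro.from_euler("y",-th); return R,np.array([Q[0],Q[1],0])+RH.apply([-.08,0,.022])
E
python3 - <<'E'
from h import *
from scipy.optimize import minimize
P,e=tri((284,294),(362,179));R,t=binpose(.89);print("bore centre in bin",R.inv().apply(P-t),e)
boxes={"side":(270,270,330,318),"top":(340,146,382,190)};M={}
for c,(x0,y0,x1,y1) in boxes.items():
    g=cv2.imread(f"pics/{c}1.png").max(2);m=np.zeros(g.shape,np.uint8);m[y0:y1,x0:x1]=g[y0:y1,x0:x1]<88
    n,l,s,_=cv2.connectedComponentsWithStats(m);M[c]=(l==1+np.argmax(s[1:,4])).astype(np.uint8);print(c,s[1:].tolist())
    cv2.imwrite(f"pics/m_{c}.png",M[c]*255)
def corners(v):
    x,y,yaw,pit,z=v;C=np.array([[a,b,h] for a in(-.017,.017) for b in(-.017,.017) for h in(-.028,.028)])
    Rb=Ro.from_euler("y",pit)*Ro.from_euler("z",yaw)
    return R.apply(Rb.apply(C)+[x,y,z])+t
def cost(v):
    s=0
    for c in M:
        h=cv2.convexHull((proj(c,corners(v))*16).astype(np.int32));m=np.zeros_like(M[c]);cv2.fillConvexPoly(m,h,1,shift=4)
        s+=1-(m&M[c]).sum()/(m|M[c]).sum()
    return s+ (v[4]-.032)**2/.01**2*.05+v[3]**2/.2**2*.05
best=min((minimize(cost,[.107,y,w,0,.032],method="Nelder-Mead",options=dict(initial_simplex=np.array([.107,y,w,0,.032])+np.vstack([np.zeros(5),np.diag([.006,.01,.15,.1,.006])]),maxiter=400)) for w in(-.2,0,.2) for y in (-.05,-.06)),key=lambda r:r.fun)
print(best.fun,best.x)
for c in M: print(c,[1-0])
for w in(-.26,-.15,0,.15,.26):
    r=minimize(lambda u:cost([u[0],u[1],w,0,.032]),[.107,-.05],method="Nelder-Mead",options=dict(initial_simplex=[[.107,-.05],[.113,-.05],[.107,-.06]]));print(w,r.fun,r.x)
E
```

```text
bore centre in bin [ 0.0945 -0.0493  0.0622] 0.001433753838809237
side [[278, 277, 43, 32, 1021]]
top [[346, 149, 26, 34, 703], [377, 172, 5, 18, 60]]
0.24614777963301848 [ 0.1037 -0.0484  0.1332 -0.0689  0.0351]
side [1]
top [1]
-0.26 0.3093402765277533 [ 0.1021 -0.0479]
-0.15 0.28671317500902505 [ 0.1016 -0.0482]
0 0.2690006538796861 [ 0.1011 -0.0484]
0.15 0.25856005427020856 [ 0.1019 -0.0485]
0.26 0.28845784520837336 [ 0.1024 -0.0479]
```

>>> servo_tool([
  [0,0,0,0,0,0,22],
  [0,0,0,0,0,0,22],
  [0,0,0,0,0,0,22],
  [0,0,0,0,0,0,22],
])

```text
time: 7.28
tool_pos: [0.4631, -0.1308, 0.0668]
ee_rot: [2.25, 0.001, 1.672]
wrist_force: [-1.1, -0.2, 1.6]
width: 0.0217
finger_force: 0.0
```

>>> servo_tool([
  [0,0,-0.2,0,0,0,22],
  [0,0,-0.5,0,0,0,22],
  [0,0,-0.8,0,0,0,22],
  [0,0,-0.8,0,0,0,22],
  [0,0,-0.8,0,0,0,22],
])

```text
time: 7.7
tool_pos: [0.4009, -0.1389, 0.1183]
ee_rot: [2.249, 0.005, 1.668]
wrist_force: [-0.4, -0.1, -0.6]
width: 0.0218
finger_force: 0.0
```

```bash
python3 - <<'E'
from h import *
R,t=binpose(.89);p,Rt,o=tool();print(o["joint_positions"],p,"bin",R.inv().apply(p-t))
yaw=.12
G=R*Ro.from_euler("z",yaw)
T=frame(-G.apply([0,1,0]),-G.apply([0,0,1]))
for z in (.19,.14,.04): print(z,delta(R.apply([.104,-.0485,z])+t,T))
E
```

```text
[-1.1181 -0.6323  2.3803  0.9077  1.1808 -1.4904] [ 0.4009 -0.1389  0.1183] bin [-0.0302 -0.0027  0.1902]
0.19 [-0.461  1.341  0.008  0.004  0.001  0.925]
0.14 [-0.459  1.339  0.508  0.004  0.001  0.925]
0.04 [-0.454  1.337  1.508  0.004  0.001  0.925]
```

>>> servo_tool([
  [-0.11,0.34,0,0,0,0,66],
  [-0.23,0.7,0,0,0,0,66],
  [-0.23,0.7,0,0,0,0,66],
  [-0.23,0.7,0,0,0,0,66],
])

```text
time: 8.03
tool_pos: [0.4486, -0.1545, 0.1714]
ee_rot: [2.251, -0.0, 1.676]
wrist_force: [-0.6, 0.7, -1.1]
width: 0.0449
finger_force: 0.0
```

>>> servo_tool([
  [-0.23,0.64,0,0,0,0.1,66],
  [-0.23,0.64,0,0,0,0.92,66],
  [-0.23,0.64,0,0,0,0.92,66],
  [-0.23,0.64,0,0,0,0.92,66],
  [-0.23,0.64,0,0,0,0.92,66],
  [-0.23,0.64,0,0,0,0.92,66],
  [-0.23,0.64,0,0,0,0.92,66],
  [-0.23,0.64,0,0,0,0.92,66],
  [-0.23,0.64,0,0,0,0.92,66],
  [-0.23,0.64,0,0,0,0.92,66],
  [-0.23,0.64,0,0,0,0.92,66],
  [-0.23,0.64,0,0,0,0.92,66],
])

```text
time: 9.03
tool_pos: [0.4889, -0.1726, 0.2175]
ee_rot: [3.002, -0.879, 0.287]
wrist_force: [0.1, -0.2, 0.1]
width: 0.066
finger_force: 0.0
```

>>> servo_tool([
  [0,0,0,0,0,0,66],
  [0,0,0,0,0,0,66],
  [0,0,0,0,0,0,66],
])

```text
time: 9.28
tool_pos: [0.4892, -0.1734, 0.2192]
ee_rot: [2.99, -0.88, 0.3]
wrist_force: [-0.9, -0.8, -0.5]
width: 0.0662
finger_force: 0.0
```

```bash
python3 - <<'E'
from h import *
R,t=binpose(.89);p,Rt,o=tool();print(o["time"],o["joint_positions"],p,o["width"],"bin",R.inv().apply(p-t))
G=R*Ro.from_euler("z",.12)
T=frame(-G.apply([0,1,0]),-G.apply([0,0,1]))
for z in (.14,.04): print(z,delta(R.apply([.104,-.0485,z])+t,T))
im=robot.snapshot("wrist");cv2.imwrite("pics/w2.png",im[:,:,::-1])
print([(np.round(d["extent"],1).tolist(),d["conf"]) for d in robot.find_in("square_mid","wrist")])
# predicted fisheye pixel of block corners in bin coords
cp=robot.camera_params("wrist");TC=np.array(cp["tool_from_camera"]);K=np.array(cp["camera_matrix"])
for yw in (0,.12,.24):
    C=np.array([[a,b,.060] for a,b in((-.017,-.017),(.017,-.017),(.017,.017),(-.017,.017))])
    C=Ro.from_euler("z",yw).apply(C)+[.104,-.0485,0]
    X=Rt.inv().apply(R.apply(C)+t-p);X=(X-TC[:3,3])@TC[:3,:3]
    print(yw,cv2.fisheye.projectPoints(X.reshape(-1,1,3),np.zeros(3),np.zeros(3),K,np.zeros(4))[0].reshape(-1,2).round(0).tolist())
E
```

```text
9.2833 [-0.8989 -0.4432  2.0706  0.8243  1.1008  0.2122] [ 0.4892 -0.1734  0.2192] 0.06618291130241333 bin [ 0.1014 -0.0458  0.1881]
0.14 [ 0.022  0.032  0.481 -0.002  0.     0.005]
0.04 [ 0.023  0.035  1.481 -0.002  0.     0.005]
[([263.3, 186.3, 39.6, 53.8], 0.6)]
0 [[278.0, 206.0], [283.0, 173.0], [249.0, 169.0], [245.0, 202.0]]
0.12 [[280.0, 204.0], [281.0, 171.0], [247.0, 171.0], [247.0, 204.0]]
0.24 [[282.0, 202.0], [279.0, 169.0], [245.0, 173.0], [249.0, 206.0]]
```

View pics/w2.png

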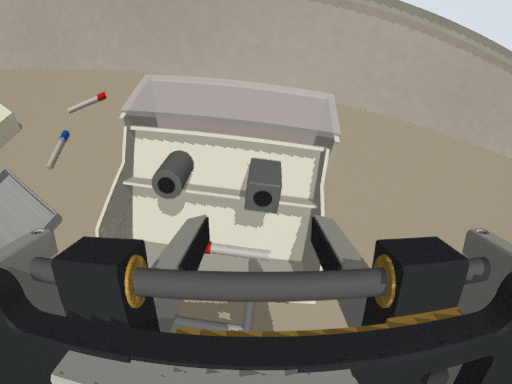

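```bash
python3 - <<'E'
from h import *
p,Rt,o=tool()
cp=robot.camera_params("wrist");TC=np.array(cp["tool_from_camera"]);K=np.array(cp["camera_matrix"])
def wp(X):
    X=Rt.inv().apply(np.atleast_2d(X)-p);X=(X-TC[:3,3])@TC[:3,:3]
    return cv2.fisheye.projectPoints(X.reshape(-1,1,3),np.zeros(3),np.zeros(3),K,np.zeros(4))[0].reshape(-1,2).round(0)
for th in (.85,.9):
    R,t=binpose(th)
    print(th,"div",wp(R.apply([[.0865,.1125,.03],[.0865,-.1125,.03]])+t).tolist(),"back",wp(R.apply([[.15,.1125,.02],[.15,-.1125,.02]])+t).tolist())
    for pit in (0,-.1,-.2):
        Rb=Ro.from_euler("y",pit)*Ro.from_euler("z",.1)
        C=np.array([[a*.017,b*.017,h*.028] for h in(1,-1) for a,b in((-1,1),(-1,-1),(1,-1),(1,1))])
        print(pit,wp(R.apply(Rb.apply(C)+[.104,-.0485,.034])+t).tolist())
print("hood",wp(np.array([Q[0],Q[1],0])+RH.apply([[.015,.131,.16],[.015,-.131,.16]])))
im=cv2.imread("pics/w2.png")[120:230,110:340];cv2.imwrite("pics/w2c.png",cv2.resize(im,None,fx=3.4,fy=3.4,interpolation=cv2.INTER_CUBIC))
E
```

```text
0.85 div [[126.0, 179.0], [316.0, 203.0]] back [[133.0, 126.0], [323.0, 147.0]]
0 [[246.0, 202.0], [280.0, 203.0], [281.0, 169.0], [247.0, 168.0], [248.0, 192.0], [276.0, 192.0], [277.0, 164.0], [249.0, 163.0]]
-0.1 [[246.0, 204.0], [279.0, 205.0], [281.0, 172.0], [246.0, 171.0], [248.0, 189.0], [277.0, 190.0], [278.0, 162.0], [249.0, 161.0]]
-0.2 [[246.0, 206.0], [279.0, 207.0], [280.0, 176.0], [246.0, 174.0], [249.0, 186.0], [277.0, 187.0], [278.0, 160.0], [249.0, 159.0]]
0.9 div [[125.0, 181.0], [317.0, 205.0]] back [[131.0, 127.0], [324.0, 149.0]]
0 [[246.0, 206.0], [279.0, 207.0], [281.0, 173.0], [246.0, 172.0], [248.0, 193.0], [276.0, 193.0], [278.0, 165.0], [248.0, 164.0]]
-0.1 [[245.0, 208.0], [279.0, 209.0], [281.0, 176.0], [246.0, 175.0], [248.0, 190.0], [277.0, 191.0], [278.0, 163.0], [249.0, 162.0]]
-0.2 [[245.0, 209.0], [278.0, 211.0], [280.0, 180.0], [245.0, 179.0], [249.0, 187.0], [277.0, 188.0], [278.0, 161.0], [249.0, 160.0]]
hood [[122. 111.]
 [340. 136.]]
```

View pics/w2c.png

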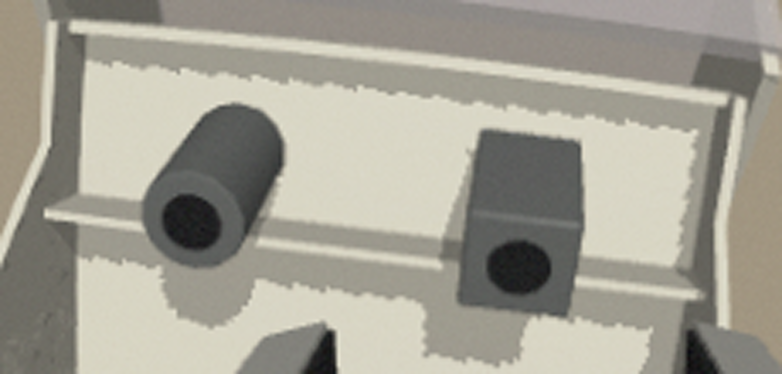

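```bash
cat > fit.py <<'E'
from h import *
p,Rt,o=tool()
cp=robot.camera_params("wrist");TC=np.array(cp["tool_from_camera"]);K=np.array(cp["camera_matrix"])
def wp(X):
    X=Rt.inv().apply(np.atleast_2d(X)-p);X=(X-TC[:3,3])@TC[:3,:3]
    return cv2.fisheye.projectPoints(X.reshape(-1,1,3),np.zeros(3),np.zeros(3),K,np.zeros(4))[0].reshape(-1,2)
R,t=binpose(.9)
uv=np.array([(244.7,209.1),(277.6,212.4),(281.5,187),(248.2,181.8),(280.6,160.6),(251.2,157.6)])
C=np.array([[a*.017,b*.017,h*.028] for a,b,h in((-1,1,1),(-1,-1,1),(1,-1,1),(1,1,1),(1,-1,-1),(1,1,-1))])
X=lambda v:R.apply((Ro.from_euler("y",v[3])*Ro.from_euler("z",v[4])*Ro.from_euler("x",v[5])).apply(C)+v[:3])+t
f=lambda v:np.r_[(wp(X(v))-uv).ravel(),v[5]/.03,
  proj("side",(R.apply((Ro.from_euler("y",v[3])*Ro.from_euler("z",v[4])).apply([0,0,.028])+v[:3])+t))[0]-(284,294)]
r=least_squares(f,[.104,-.048,.034,-.2,.1,0]);v=r.x
print(v,"\n",f(v).round(1))
B=R*Ro.from_euler("y",v[3])*Ro.from_euler("z",v[4]);c=R.apply(v[:3])+t
print("centre",c,"axes cols",B.as_matrix().round(3).tolist())
for tilt in (v[3],0):
  B=R*Ro.from_euler("y",tilt)*Ro.from_euler("z",v[4]); T=frame(-B.apply([0,1,0]),-B.apply([0,0,1]))
  for up in (.1,.06,.008): print(tilt,up,delta(c+B.apply([0,0,up-.002]),T,p,Rt),"zdir",-B.apply([0,0,1]),"tip bin",R.inv().apply(c+B.apply([0,0,up-.019])-t))
E
python3 fit.py
```

```text
[ 0.1038 -0.0494  0.0336 -0.3293  0.0055  0.0064] 
 [-0.1  0.9 -0.4  1.3  0.8 -1.1 -0.6  0.   0.2 -0.1 -0.1 -0.7  0.2  0.9
  0.2]
centre [ 0.6095 -0.165   0.1243] axes cols [[0.333, -0.101, -0.938], [0.039, 0.995, -0.094], [0.942, -0.005, 0.335]]
-0.32927305490102177 0.1 [-0.314 -0.006  0.615 -0.016  0.216  0.076] zdir [ 0.9376  0.0937 -0.3349] tip bin [ 0.0776 -0.0494  0.1103]
-0.32927305490102177 0.06 [-0.182  0.012  0.992 -0.016  0.216  0.076] zdir [ 0.9376  0.0937 -0.3349] tip bin [ 0.0906 -0.0494  0.0724]
-0.32927305490102177 0.008 [-0.01   0.034  1.482 -0.016  0.216  0.076] zdir [ 0.9376  0.0937 -0.3349] tip bin [ 0.1074 -0.0494  0.0232]
0 0.1 [-0.     0.034  0.559 -0.002  0.006  0.077] zdir [ 0.7794  0.0779 -0.6216] tip bin [ 0.1038 -0.0494  0.1146]
0 0.06 [ 0.004  0.035  0.959 -0.002  0.006  0.077] zdir [ 0.7794  0.0779 -0.6216] tip bin [ 0.1038 -0.0494  0.0746]
0 0.008 [ 0.009  0.037  1.479 -0.002  0.006  0.077] zdir [ 0.7794  0.0779 -0.6216] tip bin [ 0.1038 -0.0494  0.0226]
```

>>> servo_tool([
  [0,0.035,0.2,0,0,0.077,66],
  [0,0.035,0.5,0,0,0.077,66],
  [0,0.035,0.56,0,0,0.077,66],
  [0,0.035,0.56,0,0,0.077,66],
  [0,0.035,0.56,0,0,0.077,66],
])

```text
time: 9.8
tool_pos: [0.5332, -0.1727, 0.1857]
ee_rot: [3.137, -0.89, 0.109]
wrist_force: [-0.2, 0.7, 0.4]
width: 0.0661
finger_force: 0.0
```

```bash
python3 - <<'E'
from h import *
p,Rt,o=tool();R,t=binpose(.9);c=np.array([.6095,-.165,.1243]);T=frame(-R.apply([0,1,0]),-R.apply([0,0,1]))
print(o["joint_positions"],o["wrist_force"],delta(c+R.apply([0,0,.006]),T))
E
```

```text
[-0.7939 -0.3185  2.0583  0.8451  0.9469  0.3175] [-0.2091  0.7353  0.3674] [ 0.004  0.001  0.922 -0.002  0.006  0.004]
```

>>> servo_tool([
  [0,0,0.2,0,0,0,66],
  [0,0,0.4,0,0,0,66],
  [0,0,0.6,0,0,0,66],
  [0,0,0.75,0,0,0,66],
  [0,0,0.86,0,0,0,66],
  [0,0,0.92,0,0,0,66],
  [0,0,0.92,0,0,0,66],
])

```text
time: 10.38
tool_pos: [0.6046, -0.1661, 0.1282]
ee_rot: [3.136, -0.891, 0.109]
wrist_force: [0.4, 0.3, 0.4]
width: 0.0662
finger_force: 0.0
```

>>> servo_tool([
  [0,0,0,0,0,0,20],
  [0,0,0,0,0,0,20],
  [0,0,0,0,0,0,20],
  [0,0,0,0,0,0,20],
  [0,0,0,0,0,0,20],
  [0,0,0,0,0,0,20],
  [0,0,0,0,0,0,20],
])

```text
time: 10.97
tool_pos: [0.6045, -0.1661, 0.1285]
ee_rot: [3.135, -0.891, 0.109]
wrist_force: [-2.3, 0.1, 2.1]
width: 0.0335
finger_force: 30.0
```

>>> servo_tool([
  [0,0,-0.1,0,0,0,20],
  [0,0,-0.3,0,0,0,20],
  [0,0,-0.55,0,0,0,20],
  [0,0,-0.8,0,0,0,20],
  [0,0,-1,0,0,0,20],
  [0,0,-1,0,0,0,20],
  [0,0,-1,0,0,0,20],
])

```text
time: 11.55
tool_pos: [0.5268, -0.1745, 0.192]
ee_rot: [3.132, -0.892, 0.11]
wrist_force: [-0.9, 0.2, -1.6]
width: 0.0343
finger_force: 30.0
```

```bash
python3 - <<'E'
from h import *
p,Rt,o=tool();print(o["time"],o["joint_positions"],p,o["width"],o["wrist_force"])
def T(a,l): return frame([np.sin(a),-np.cos(a),0],[np.sin(l)*np.cos(a),np.sin(l)*np.sin(a),-np.cos(l)])
m=T(-.1,.3);pm=np.array([.49,-.12,.27]);print("A",delta(pm,m))
m2=T(.45,-.33);pe=np.array([.514,.249,.17]);print("B",delta(pe,m2,pm,m), delta(pe,T(.45,.3),pm,m))
im=robot.snapshot("side");cv2.imwrite("pics/s3.png",cv2.resize(im[150:350,180:420,::-1],None,fx=3,fy=3))
E
```

```text
11.55 [-0.8099 -0.3388  2.0603  0.8408  0.9668  0.3208] [ 0.5268 -0.1745  0.192 ] 0.03433414415817071 [-0.8664  0.1612 -1.648 ]
A [ 0.415 -0.575 -0.734 -0.07  -0.376  0.11 ]
B [-0.419 -3.696  0.917 -0.005 -0.391 -0.356] [-0.419 -3.696  0.917  0.103 -0.    -0.335]
```

View pics/s3.png

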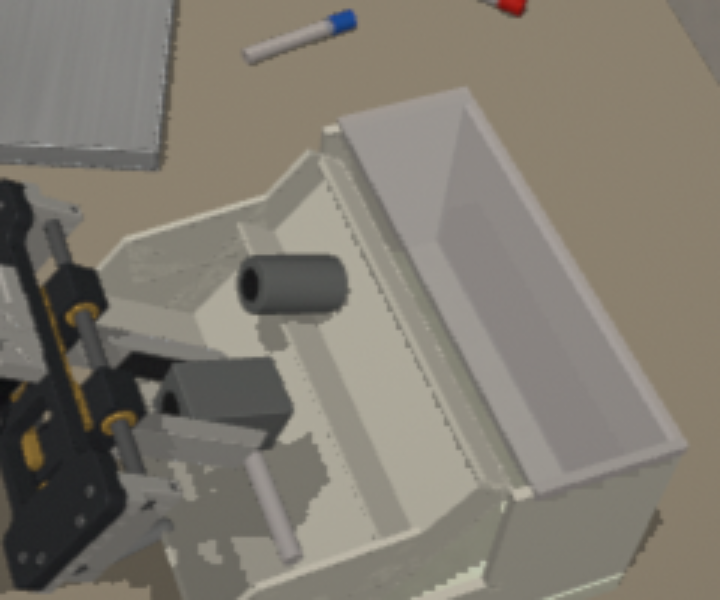

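>>> servo_tool([
  [0.2,-0.2,-0.4,0,0,0,20],
  [0.41,-0.57,-0.73,-0.07,-0.37,0.11,20],
  [0.41,-0.57,-0.73,-0.07,-0.37,0.11,20],
  [0.41,-0.57,-0.73,-0.07,-0.37,0.11,20],
  [0.41,-0.57,-0.73,-0.07,-0.37,0.11,20],
  [0.41,-0.57,-0.73,-0.07,-0.37,0.11,20],
  [0.41,-0.57,-0.73,-0.07,-0.37,0.11,20],
  [0.41,-0.57,-0.73,-0.07,-0.37,0.11,20],
  [0.41,-0.57,-0.73,-0.07,-0.37,0.11,20],
  [0.41,-0.57,-0.73,-0.07,-0.37,0.11,20],
])

```text
time: 12.43
tool_pos: [0.4901, -0.1195, 0.2666]
ee_rot: [-3.137, -0.305, -0.098]
wrist_force: [1.1, 0.5, -0.5]
width: 0.0337
finger_force: 30.0
```

```bash
python3 - <<'E'
from h import *
p,Rt,o=tool();print(o["joint_positions"],p,o["width"])
print(delta([.49,.13,.27],Rt), delta([.514,.249,.2],Rt))
E
```

```text
[-0.4176 -0.2432  1.6223  0.0995  1.4736  1.2552] [ 0.4901 -0.1195  0.2666] 0.03374271818407116
[-0.224 -2.483 -0.095  0.     0.     0.   ] [-0.317 -3.687  0.615  0.     0.     0.   ]
```

>>> servo_tool([
  [-0.02,-0.2,0,0,0,0,20],
  [-0.04,-0.45,0,0,0,0,20],
  [-0.06,-0.7,0,0,0,0,20],
  [-0.08,-0.95,0,0,0,0,20],
])

```text
time: 12.77
tool_pos: [0.4909, -0.0244, 0.2654]
ee_rot: [-3.138, -0.307, -0.101]
wrist_force: [0.1, 0.4, -1.2]
width: 0.0341
finger_force: 30.0
```

>>> servo_tool([
  [-0.02,-0.25,0,0,0,0,20],
  [-0.04,-0.5,0,0,0,0,20],
  [-0.06,-0.75,0,0,0,0,20],
  [-0.08,-0.95,0,0,0,0,20],
])

```text
time: 13.1
tool_pos: [0.4926, 0.0716, 0.2633]
ee_rot: [-3.137, -0.307, -0.099]
wrist_force: [0.0, -0.3, -1.3]
width: 0.0339
finger_force: 30.0
```

>>> servo_tool([
  [-0.02,-0.25,0,0,0,0,20],
  [-0.04,-0.5,0,0,0,0,20],
  [-0.06,-0.75,0,0,0,0,20],
  [-0.08,-0.95,0,0,0,0,20],
  [-0.08,-0.95,0,0,0,0,20],
])

```text
time: 13.52
tool_pos: [0.4943, 0.1681, 0.2607]
ee_rot: [-3.137, -0.306, -0.096]
wrist_force: [-0.7, -0.2, -1.3]
width: 0.0341
finger_force: 30.0
```

```bash
python3 - <<'E'
from h import *
p,Rt,o=tool();print(o["joint_positions"],p,o["width"])
def T(a,l): return frame([np.sin(a),-np.cos(a),0],[np.sin(l)*np.cos(a),np.sin(l)*np.sin(a),-np.cos(l)])
print(delta([.514,.249,.2],T(.45,-.33)))
E
```

```text
[ 0.2886 -0.1829  1.5847 -0.1092  1.454   1.9514] [0.4943 0.1681 0.2607] 0.03411682122354746
[-0.069 -0.821  0.619 -0.007 -0.395 -0.352]
```

>>> servo_tool([
  [-0.07,-0.3,0.1,0,0,0,20],
  [-0.07,-0.82,0.3,0,-0.4,-0.35,20],
  [-0.07,-0.82,0.5,0,-0.4,-0.35,20],
  [-0.07,-0.82,0.62,0,-0.4,-0.35,20],
  [-0.07,-0.82,0.62,0,-0.4,-0.35,20],
  [-0.07,-0.82,0.62,0,-0.4,-0.35,20],
  [-0.07,-0.82,0.62,0,-0.4,-0.35,20],
  [-0.07,-0.82,0.62,0,-0.4,-0.35,20],
  [-0.07,-0.82,0.62,0,-0.4,-0.35,20],
  [-0.07,-0.82,0.62,0,-0.4,-0.35,20],
  [-0.07,-0.82,0.62,0,-0.4,-0.35,20],
])

```text
time: 14.43
tool_pos: [0.5154, 0.2455, 0.2014]
ee_rot: [-3.131, 0.332, 0.444]
wrist_force: [-0.3, 0.1, 1.1]
width: 0.0338
finger_force: 30.0
```

```bash
python3 - <<'E'
from h import *
p,Rt,o=tool();print(o["time"],o["joint_positions"],p,o["ee_rot"],o["width"])
print(delta([.514,.249,.06],Rt),Rt.as_matrix())
im=robot.snapshot("side")
print([(np.round(d["extent"],1).tolist(),d["conf"]) for d in robot.find_in("square_mid","side")])
u,v=proj("side",p)[0].astype(int);print(u,v)
y0,x0=max(v-70,0),max(u-80,0);cv2.imwrite("pics/s4.png",cv2.resize(im[y0:y0+150,x0:x0+190,::-1],None,fx=4,fy=4,interpolation=cv2.INTER_CUBIC));print(x0,y0)
E
```

```text
14.4333 [ 0.3559  0.388   1.0849 -0.02    1.9999  1.4793] [0.5154 0.2455 0.2014] [-3.1311  0.3316  0.4439] 0.03383047506051698
[ 0.463 -0.023  1.337  0.     0.     0.   ] [[ 0.8539  0.4263 -0.2985]
 [ 0.4061 -0.9045 -0.1303]
 [-0.3255 -0.0099 -0.9455]]
[([199.4, 107.2, 26.0, 37.7], 0.93)]
198 104
118 34
```

View pics/s4.png

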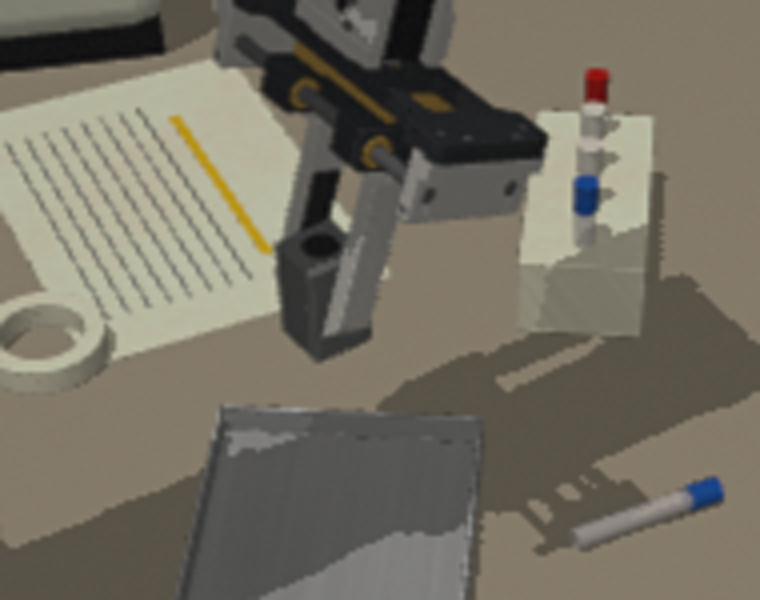

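>>> servo_tool([
  [0.06,0,0.19,0,0,0,20],
  [0.13,0,0.38,0,0,0,20],
  [0.2,0,0.57,0,0,0,20],
  [0.26,0,0.76,0,0,0,20],
  [0.33,0.01,0.95,0,0,0,20],
  [0.33,0.01,0.95,0,0,0,20],
])

```text
time: 15.03
tool_pos: [0.513, 0.2455, 0.0973]
ee_rot: [-3.13, 0.339, 0.446]
wrist_force: [-0.6, -0.3, -1.5]
width: 0.0338
finger_force: 30.0
```

>>> servo_tool([
  [0.04,0,0.12,0,0,0,20],
  [0.08,0,0.24,0,0,0,20],
  [0.12,0,0.35,0,0,0,20],
  [0.16,0,0.46,0,0,0,20],
  [0.16,0,0.46,0,0,0,20],
  [0.16,0,0.46,0,0,0,20],
])

```text
time: 15.53
tool_pos: [0.515, 0.2469, 0.0509]
ee_rot: [-3.131, 0.335, 0.446]
wrist_force: [0.1, -0.9, -0.9]
width: 0.034
finger_force: 30.0
```

>>> servo_tool([
  [0.01,0,0.03,0,0,0,20],
  [0.02,0,0.06,0,0,0,20],
  [0.025,0,0.075,0,0,0,20],
  [0.025,0,0.075,0,0,0,20],
  [0.025,0,0.075,0,0,0,20],
])

```text
time: 15.95
tool_pos: [0.5155, 0.2471, 0.0441]
ee_rot: [-3.131, 0.333, 0.446]
wrist_force: [0.4, 0.3, 0.1]
width: 0.0338
finger_force: 30.0
```

Lower in 3 mm steps until contact.

>>> servo_tool([
  [0.005,0,0.015,0,0,0,20],
  [0.01,0,0.03,0,0,0,20],
  [0.01,0,0.03,0,0,0,20],
  [0.01,0,0.03,0,0,0,20],
])

```text
time: 16.28
tool_pos: [0.5153, 0.247, 0.0407]
ee_rot: [-3.131, 0.333, 0.446]
wrist_force: [0.3, -0.4, -1.0]
width: 0.0336
finger_force: 30.0
```

>>> servo_tool([
  [0.005,0,0.015,0,0,0,20],
  [0.01,0,0.03,0,0,0,20],
  [0.01,0,0.03,0,0,0,20],
  [0.01,0,0.03,0,0,0,20],
])

```text
time: 16.62
tool_pos: [0.5152, 0.247, 0.0375]
ee_rot: [-3.131, 0.334, 0.446]
wrist_force: [-0.2, 0.3, -0.9]
width: 0.0337
finger_force: 30.0
```

>>> servo_tool([
  [0.003,0,0.01,0,0,0,20],
  [0.006,0,0.02,0,0,0,20],
  [0.006,0,0.02,0,0,0,20],
  [0.006,0,0.02,0,0,0,20],
])

```text
time: 16.95
tool_pos: [0.5152, 0.2471, 0.0355]
ee_rot: [-3.131, 0.333, 0.446]
wrist_force: [0.3, 0.2, -0.2]
width: 0.0339
finger_force: 30.0
```

>>> servo_tool([
  [0.003,0,0.01,0,0,0,20],
  [0.006,0,0.02,0,0,0,20],
  [0.006,0,0.02,0,0,0,20],
  [0.006,0,0.02,0,0,0,20],
])

```text
time: 17.28
tool_pos: [0.5153, 0.2471, 0.0351]
ee_rot: [-3.131, 0.333, 0.446]
wrist_force: [-1.1, -0.8, 5.8]
width: 0.0337
finger_force: 30.0
```

>>> servo_tool([
  [0,0,0,0,0,0,44],
  [0,0,0,0,0,0,60],
  [0,0,0,0,0,0,60],
  [0,0,0,0,0,0,60],
  [0,0,0,0,0,0,60],
])

```text
time: 17.7
tool_pos: [0.515, 0.247, 0.0331]
ee_rot: [-3.131, 0.334, 0.446]
wrist_force: [-0.3, -0.1, -0.0]
width: 0.0593
finger_force: 0.0
```

>>> servo_tool([
  [0,0,-0.1,0,0,0,60],
  [0,0,-0.3,0,0,0,60],
  [0,0,-0.6,0,0,0,60],
  [0,0,-0.9,0,0,0,60],
  [0,0,-1,0,0,0,60],
  [0,0,-1,0,0,0,60],
  [0,0,-1,0,0,0,60],
])

```text
time: 18.28
tool_pos: [0.5452, 0.2603, 0.1279]
ee_rot: [-3.131, 0.332, 0.446]
wrist_force: [-0.1, -0.2, -0.5]
width: 0.0597
finger_force: 0.0
```

```bash
python3 - <<'E'
from h import *
p,Rt,o=tool();print(o["time"],p,o["width"],o["wrist_force"])
ims=[]
for c in("side","top"):
    im=robot.snapshot(c)
    for n in("square_mid","round_mid"): print(c,n,[(np.round(d["extent"],1).tolist(),d["conf"]) for d in robot.find_in(n,c)])
    ims.append(cv2.resize(im[60:360,80:400,::-1],(400,375)))
cv2.imwrite("pics/f5.png",np.hstack(ims));print(proj("side",[.515,.247,.031]),proj("top",[.515,.247,.031]))
E
```

```text
18.2833 [0.5452 0.2603 0.1279] 0.0597015027237295 [-0.109  -0.2051 -0.5396]
side square_mid [([204.1, 165.8, 22.6, 32.3], 0.94)]
side round_mid [([277.9, 244.9, 37.1, 23.0], 0.92)]
top square_mid [([148.6, 217.2, 29.3, 19.8], 0.9)]
top round_mid [([307.8, 173.4, 19.2, 37.5], 0.6)]
[[203.0999 165.0961]] [[150.6819 217.5118]]
```

View pics/f5.png

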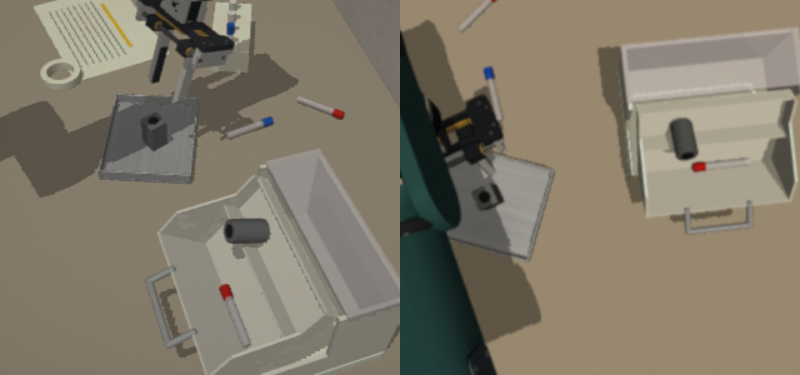

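The square adapter is standing near the middle of the tray. The round adapter is still in the tipped bin, and the gripper is clear of everything.

```bash
python3 -c "
from bench import robot
print(robot.close_job())"
```

```text
the job is handed in; nothing more can be done
None
```

I tipped the bin fully forward, set the square adapter down upright in the steel tray without dropping it, left the round adapter in the bin, and handed the job in at about 18.6 s of the 54 s; no verdict was returned.

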